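# Release the lock bar and open the vacuum isolation lever

### The job

Open the valve of the vacuum isolation station: first slide its lock bar to the left, past the click, until it is fully home, because it blocks the lever; then swing the valve lever all the way down to its stop and let go of it. Leave the lock bar out and do not disturb the other things on the bench.

Things in the scene. Friction and masses are not known exactly. Their poses are not given: they have to be found in the camera images.
- station: Vacuum isolation station, a fixed console 330 mm wide, 220 deep, 364 high. Origin: centre of its underside, on the bench; x = from front (robot's side) to back, y = its left seen from the front, z up. Its grey painted panel slopes 35 degrees, rising to the back, and passes 105 mm above the origin. Lever and lock bar are mounted on it, under a hood plate.
- hood_edge (a point): Middle of the lower front edge of the flat hood plate, 330 mm wide, 350 mm above the bench; the plate runs 172 mm back from here. It leaves no room for a gripper straight down on lever or lock bar; a tool at right angles to the panel (tilted 35 degrees, gripper leaning to the front) has room.
- lever_grip (a point): On the axis of the lever's round black grip post, 74 mm off the panel. Post: 24 mm diameter, at right angles to the panel on the end of the flat steel lever, top 95 mm off the panel, axis 80 mm from the pivot. The point turns with the lever: z = panel normal (out, up and to the front), y = from pivot to post.
- lever_pivot (a point): Point on the lever's pivot axis, 74 mm off the panel. Panel axes: x = up the slope (to the back), y = left along the panel, z = panel normal (out). The steel lever arm, 18 mm wide and at most 36 mm off the panel, lies to the left of the pivot when closed and reaches 93 mm from it.
- lever (a joint): Valve lever angle, rad: 0 = closed (pointing left along the panel); grows as the post swings down the slope to the front, right-handed about the panel normal; 1.2 = open, at its stop. Friction, 2 to 3 N at the post; stays where left. With the lock bar in, it moves only about 0.1 rad.
- lock_grip (a point): Middle of the lock bar's flat black tab, 74 mm off the panel. Tab: 18 mm thick along y (the sliding direction), 36 mm wide along x (up the slope), top 95 mm off the panel, free of other parts from 45 mm up. Fully locked it is 85 mm left of the closed lever's post and 25 mm lower on the slope. Axes as lever_pivot.
- lockbar (a joint): Travel of the lock bar, m: 0 = locked (its end lies just below the lever arm); grows as it slides left (+y of the panel); 0.060 = fully home, unlocked, at its stop. A sprung ball detent is passed at about 0.040: force about 2 N, up to about 8 N at the detent, light again after the click. The lever is free from about 0.049.
- beaker: Bystander: clear plastic beaker, 75 mm wide, 92 high, loose on the bench; origin at the centre of its underside. Leave it alone.
- powder_jar: Bystander: small white jar with green lid, 44 mm wide, 74 high, loose on the bench; origin at the centre of its underside. Leave it alone.
- reagent_bottle: Bystander: large clear bottle with blue cap, 101 mm wide, 236 high, loose on the bench; origin at the centre of its underside. Leave it alone.
- slide_box: Bystander: flat cream box, 54x84x31 mm, loose on the bench; origin at the centre of its underside. Leave it alone.
- tip_box: Bystander: blue pipette-tip box, 89x123x78 mm, loose on the bench; origin at the centre of its underside. Leave it alone.
- marker: Bystander: marker pen with black cap, 138 mm long, 14 high, lying, loose on the bench; origin at the centre of its underside. Leave it alone.

How it is judged:
By the outcome, as a careful person would: the job done as asked, in the order asked, and still so for the second after the job is handed in, with the robot touching nothing.
It also fails if it takes over 51 s, if anything falls off the work surface, if the arm or the gripper's body presses on something with over 40 N, if the wrist force passes 120 N, or if a joint passes its speed limit or range.

### The arm

A 7-joint arm with a two-finger parallel gripper is mounted at the origin on a cart in front of the work surface, level with it; the furniture and walls round the work are solid. World frame = base frame: x ahead of the robot, y to its left, z up, the work surface at z = 0. Lengths are in m, angles in rad, forces in N, time in s.
With the tool pointing down it reaches from about 0.4 to 0.85 m from the base axis. Payload 10.4 kg.
Tool frame: the origin (TCP) lies at the very end of the fingers, on their centre line; the grasp point (between the pads) lies 19 mm behind it (r.pinch_z is the distance from the TCP to the grasp point, in m); z points along the fingers, y is the line along which they close (so a half turn about z gives the same grasp; the last joint's range is limited). The gripper opens to 87 mm and grips with 3 to 60 N. Pads are 19 mm wide; open, the fingers measure 117 mm over their backs; the gripper's body (75 mm by 190 mm) begins 51 mm behind the grasp point.
Start: joints at [-1.158, 0.332, -0.065, 1.46, 0.022, 1.35, -0.088], TCP at [0.264, 0.567, 0.223] pointing down, gripper open.
Joint ranges: [-2.6, 2.6], [-0.5, 2.12], [-1.47, 1.34], [0.16, 2.42], [-1.27, 4.41], [0.06, 2.06], [-2.6, 2.6]. Speed limits (rad/s): [2.22, 2.22, 2.79, 2.79, 3.14, 3.14, 3.14].

### API

Orientations are given as a unit quaternion [x, y, z, w].
In Python, from bench import sensors, vision, r gives the robot as it stands.
- The arm moves only by the shell command python3 -m crank 'ROWS' [OPENING] [FORCE]. ROWS is JSON, a list of rows, each a list of 2 entries, a list of its own where there are three numbers: the shift along the tool's x, y, z normalised to -1 to 1, where 1 is 3 cm, then the turn about the tool's z normalised to -1 to 1, where 1 is 8 degrees. A call has 1 to 12 rows; each row shifts and turns the commanded pose from where the row before left it, along the tool's axes as they then stand; what a row does not reach is not made up. A row lasts 1/8 s, in which the tool goes at most 62.5 mm and 10.7 degrees, less where a joint would pass 70% of its speed; a pose out of reach is approached as far as the arm can. A call with a number of a shift or a turn outside -1 to 1 is refused whole. A call with a gripper value outside its range is refused whole. OPENING is the opening, from 0 (shut) to 1 (fully open), set as the call begins (- or left out, the last holds). The fingers move at their own pace and stop on an object; FORCE is the grip in N (left out, the last holds). Time passes only in rows, so rows that do not move let the fingers close. It gives the time, the measured TCP pose, the force, the opening and the grip force at its end, in the units of the state.
- sensors.read_state(): the state, without advancing time (a new reading comes with each control period).
- vision.camera(name): name is "scene" or "top"; returns the picture (420x560x3 uint8, red, green, blue); there is no depth.
- vision.camera_model(name): a dict with "vertical_fov" (degrees; the focal length in pixels is half the picture's height over the tangent of half this angle, whatever the lens; pixels are square), "cx", "cy" (the principal point, pixels), "dist" ([k1, k2, p1, p2, k3] as OpenCV has them; the pictures are not rectified), "camera_from_world" (4x4, takes a point from world to camera coordinates). Camera axes: x right, y down, z forward; pixel columns grow to the right and rows downward; lengths in m; the calibration is good to about 2 mm. A picture is of the moment at which its call begins. camera_model takes no time and is no camera call.
- r.close_job(): hands the job in; it is judged then, once.
The state is a dict: "time": time; "joint_positions": joint angles; "joint_vel": joint speeds; "joint_torque": joint torques, N m; "ee_pos": TCP position; "eef_rot": TCP orientation; "ft_force": force on the tool from outside, world axes, zero at the start; "torque": the same for the moment, N m; "width": finger opening in m; "grip_force": force on a finger pad.
Only numpy, scipy, OpenCV 4.12 (cv2) and the standard library are available. Lean on these libraries where they do the work, as an engineer would, in place of code of your own. Each camera call takes 0.05 s, during which the arm holds its last target. There are 200 camera calls.

## Working session

There is one attempt and no reset: what is moved stays moved. The work goes in short steps, Python scripts to look and compute and a shell command to move; the robot and the scene stay as the last step left them, time stands still between calls to the robot, and variables do not carry over. Pictures are saved under pics/ and viewed, at most 10 in all, crops included, and the job is handed in when it is done.

```bash
mkdir -p pics; ls; python3 - <<'E'
from bench import sensors, vision, r
import cv2,numpy as np
for n in("scene","top"):
    im=vision.camera(n); cv2.imwrite(f"pics/{n}0.png",im[:,:,::-1]); m=vision.camera_model(n); print(n,m["vertical_fov"],m["cx"],m["cy"],m["dist"]); print(np.round(m["camera_from_world"],4).tolist())
print(sensors.read_state())
E
```

```text
pics
scene 51.22488493422502 278.45236560680536 206.69232374273648 [-0.08011316  0.          0.          0.          0.        ]
[[0.7083, -0.7056, 0.0205, -0.303], [-0.4426, -0.4666, -0.7658, 0.4287], [0.5499, 0.5333, -0.6428, 1.1838], [0.0, 0.0, 0.0, 1.0]]
top 55.468207475575 277.6715165127116 210.67671571832176 [-0.04726519  0.          0.          0.          0.        ]
[[-0.0205, -0.9998, -0.006, 0.0713], [-0.9983, 0.0207, -0.0547, 0.5211], [0.0548, 0.0049, -0.9985, 1.4553], [0.0, 0.0, 0.0, 1.0]]
{'time': 0.1, 'joint_positions': array([-1.15758757,  0.33279691, -0.06468253,  1.46082106,  0.02160675,
        1.34989778, -0.08852006]), 'joint_vel': array([-0.00131345, -0.00134136,  0.00046648, -0.00276513,  0.00077154,
       -0.00104625, -0.00078719]), 'joint_torque': array([ 2.49469733e-03, -6.24539852e+01,  2.54715735e-02, -3.90715492e+01,
       -6.11820328e-02,  3.67525429e-02,  5.14347698e-05]), 'ee_pos': array([0.26371476, 0.56627569, 0.22185812]), 'eef_rot': array([ 2.16192112e-01,  9.76350651e-01, -6.05610631e-04, -9.99802019e-05]), 'ft_force': array([-0.55504022,  0.0767989 , -0.49300726]), 'torque': array([ 0.00074958, -0.00122204,  0.00260779]), 'grip_force': 0.0, 'width': 0.08676025500816041}
```

View pics/scene0.png

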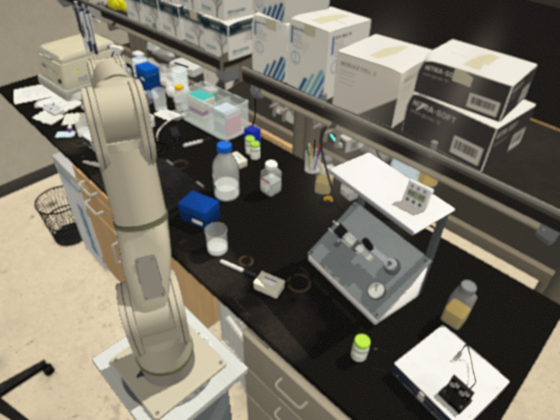

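View pics/top0.png

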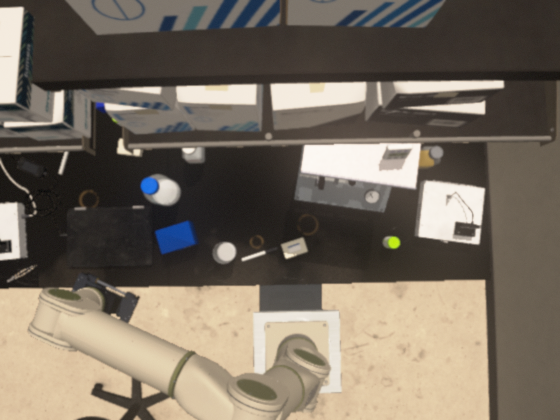

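The scene view shows the station at about (370,255), with the lock bar and lever at (345–395, 225–290). The top view shows the panel at (345,190) in front of the white hood. I'll enlarge both.

```bash
python3 - <<'E'
import cv2,numpy as np
a=cv2.imread("pics/scene0.png")[150:325,295:465]; b=cv2.imread("pics/top0.png")[130:225,285:430]
a=cv2.resize(a,None,fx=3.4,fy=3.4,interpolation=cv2.INTER_CUBIC); cv2.imwrite("pics/sc.png",a)
b=cv2.resize(b,None,fx=5,fy=5,interpolation=cv2.INTER_CUBIC); cv2.imwrite("pics/tc.png",b)
E
```

```text
(no output)
```

View pics/sc.png

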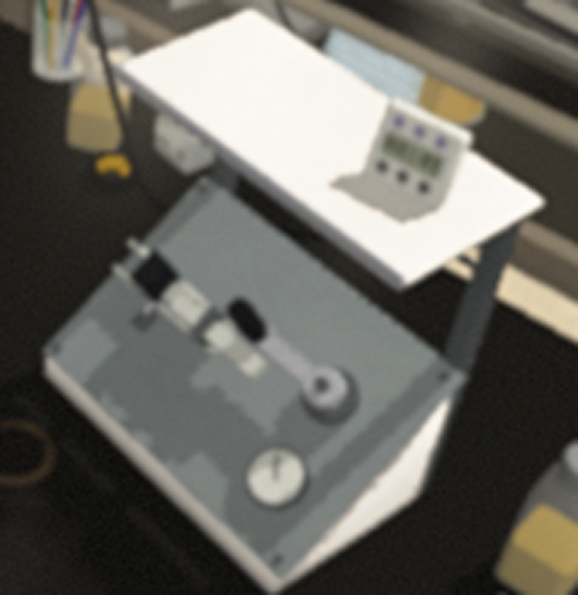

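View pics/tc.png

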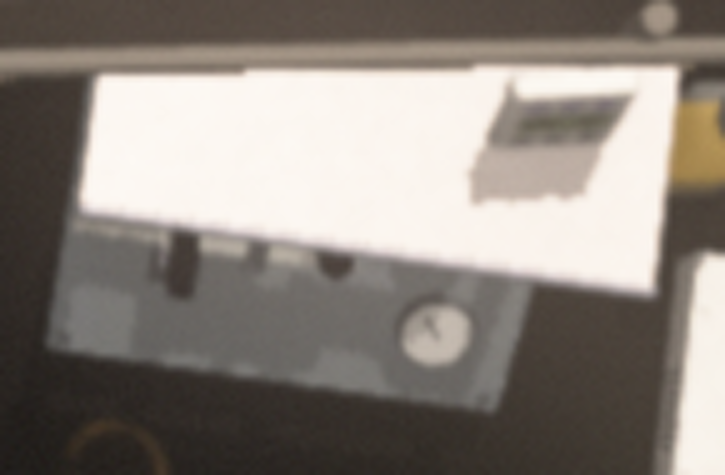

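The scene crop shows the hood's lower front edge from (120,75) to (405,285), the panel corners at (45,360), (275,588), (465,378) and (205,180), the black tab at (153,272) and the post at (247,320). In the top crop, the hood edge runs (80,215)–(655,295), the panel front corners are (48,348) and (495,410), the tab is at (182,265), and the post is half hidden at (335,262).

```bash
cat > geo.py <<'E'
import cv2,numpy as np
from bench import vision
def ray(n,u,v):
    m=vision.camera_model(n);f=210/np.tan(np.radians(m["vertical_fov"]/2))
    K=np.array([[f,0,m["cx"]],[0,f,m["cy"]],[0,0,1]]);T=np.array(m["camera_from_world"])
    p=cv2.undistortPoints(np.array([[[u,v]]],float),K,np.array(m["dist"]))[0,0]
    return -T[:3,:3].T@T[:3,3], T[:3,:3].T@np.r_[p,1]
def plane(n,uv,nrm,d):
    o,w=ray(n,*uv);nrm=np.array(nrm);return o+w*(d-nrm@o)/(nrm@w)
def tri(a,b):
    A=0;y=0
    for n,uv in(("scene",a),("top",b)):
        o,w=ray(n,*uv);w=w/np.linalg.norm(w);P=np.eye(3)-np.outer(w,w);A=A+P;y=y+P@o
    x=np.linalg.solve(A,y)
    return x
sc=lambda u,v:((u+.5)/3.4+294.5,(v+.5)/3.4+149.5)
tc=lambda u,v:((u+.5)/5+284.5,(v+.5)/5+129.5)
E
python3 - <<'E'
from geo import *
np.set_printoptions(precision=4,suppress=True)
hl=tri(sc(122,66),tc(80,213));hr=tri(sc(405,283),tc(656,296))
fl=tri(sc(45,355),tc(48,348));fr=tri(sc(275,583),tc(495,410))
print("hood tri",hl,hr,np.linalg.norm(hl-hr));print("front tri",fl,fr,np.linalg.norm(fl-fr))
for z in(.35,.364):
  print(z,plane("top",tc(80,213),[0,0,1],z),plane("top",tc(656,296),[0,0,1],z),plane("scene",sc(122,68),[0,0,1],z),plane("scene",sc(405,285),[0,0,1],z))
fl2=plane("top",tc(48,348),[0,0,1],.028);fr2=plane("top",tc(495,410),[0,0,1],.028);print("front z28",fl2,fr2,plane("scene",sc(45,355),[0,0,1],.028),plane("scene",sc(275,583),[0,0,1],.028))
print("tab tri",tri(sc(152,272),tc(182,265)))
d=(hl-hr)[:2]+(fl2-fr2)[:2];d/=np.linalg.norm(d);Y=np.r_[d,0];F=np.r_[d[1],-d[0],0];print("yaw",np.degrees(np.arctan2(-d[0],d[1])))
mid=(fl2+fr2)/2;mid[2]=0;org=mid+.11*F;print("org",org,"hood mid in st",((hl+hr)/2-org)@F,((hl+hr)/2-org)@Y)
c,s=np.cos(np.radians(35)),np.sin(np.radians(35))
N=-s*F+c*np.array([0,0,1]);X=c*F+s*np.array([0,0,1]);P0=org+[0,0,.105]
for nm,uv,h in(("tab",sc(152,270),.095),("tab",sc(154,273),.085),("posttop",sc(238,308),.095),("postmid",sc(247,320),.075),("pivot",sc(323,385),.04)):
  p=plane("scene",uv,N,N@P0+h);print(nm,p,"panel xy",(p-P0)@X,(p-P0)@Y)
p=plane("top",tc(182,265),N,N@P0+.085);print("tab top",(p-P0)@X,(p-P0)@Y)
E
```

```text
hood tri [ 0.615  -0.012   0.3559] [ 0.5582 -0.3355  0.3562] 0.32842431851557785
front tri [ 0.5635 -0.0018  0.0265] [ 0.5089 -0.3251  0.0251] 0.3279405364290969
0.35 [ 0.6126 -0.0088  0.35  ] [ 0.5584 -0.337   0.35  ] [ 0.6235 -0.012   0.35  ] [ 0.5638 -0.3345  0.35  ]
0.364 [ 0.6105 -0.008   0.364 ] [ 0.557  -0.3322  0.364 ] [ 0.6072 -0.0239  0.364 ] [ 0.5486 -0.3404  0.364 ]
front z28 [ 0.5624 -0.0007  0.028 ] [ 0.5103 -0.3262  0.028 ] [ 0.5634 -0.0036  0.028 ] [ 0.5051 -0.3245  0.028 ]
tab tri [ 0.6043 -0.0857  0.1694]
yaw -9.52526291410062
org [ 0.6448 -0.1817  0.    ] hood mid in st -0.0587045176153729 -0.0018657921486621779
tab [ 0.5986 -0.0899  0.1784] panel xy -0.007685759960589421 0.08283729213203046
tab [ 0.6044 -0.0887  0.1701] panel xy -0.007896087500714674 0.08499144622024908
posttop [ 0.6028 -0.1813  0.1919] panel xy 0.015807044636790397 -0.006594562600547388
postmid [ 0.6123 -0.1872  0.1748] panel xy 0.014533004359934477 -0.010836979321758812
pivot [ 0.6208 -0.2682  0.1473] panel xy 0.016597145737862206 -0.08930423833883398
tab top -0.009264147977749326 0.08828715781083449
```

Measurements agree: hood width 0.328 m (330 given), edge at 0.356, and tab and post offsets match. Moves can't tilt the tool directly, so I'll raise the arm and bring it to the station's azimuth, then see what it does at the limit of its reach.

```bash
python3 -m crank '[[[0,0,-1],0],[[0,0,-1],0],[[0,0,-1],0],[[0,0,-1],0],[[0,0,-1],0],[[0,0,-1],0],[[0,0,-1],0]]' && python3 -m crank '[[[-0.87,-1,0],0],[[-0.87,-1,0],0],[[-0.87,-1,0],0],[[-0.87,-1,0],0],[[-0.87,-1,0],0],[[-0.87,-1,0],0],[[-0.87,-1,0],0],[[-0.87,-1,0],0]]' && python3 -m crank '[[[-0.87,-1,0],0],[[-0.87,-1,0],0],[[-0.87,-1,0],0],[[-0.87,-1,0],0],[[-0.87,-1,0],0],[[-0.87,-1,0],0],[[-0.87,-1,0],0],[[-0.87,-1,0],0],[[-0.87,-1,0],0]]' && python3 -c "
from bench import sensors;s=sensors.read_state();print(s['joint_positions'].round(3),s['time'])"
```

```text
time: 0.98
ee_pos: [0.2638, 0.5664, 0.4331]
eef_rot: [0.216, 0.976, -0.0, -0.0]
ft_force: [-0.1, 0.9, 0.2]
width: 0.0873
grip_force: 0.0
time: 1.98
ee_pos: [0.352, 0.2594, 0.4323]
eef_rot: [0.216, 0.976, -0.0, -0.0]
ft_force: [0.2, 0.2, 0.7]
width: 0.0873
grip_force: 0.0
time: 3.1
ee_pos: [0.4508, -0.0844, 0.4324]
eef_rot: [0.216, 0.976, 0.0, -0.0]
ft_force: [0.6, 0.5, 0.2]
width: 0.0875
grip_force: 0.0
[-0.62  -0.122  0.634  1.5    0.073  1.74   1.158] 3.1
```

```bash
python3 -m crank '[[[0,0,-1],0],[[0,0,-1],0],[[0,0,-1],0],[[0,0,-1],0],[[0,0,-1],0],[[0,0,-1],0]]' ; python3 -c "
from bench import sensors;s=sensors.read_state();print(s['joint_positions'].round(3),s['time'])"
python3 -m crank '[[[0,0,-1],0],[[0,0,-1],0],[[0,0,-1],0],[[0,0,-1],0],[[0,0,-1],0],[[0,0,-1],0]]' ; python3 -c "
from bench import sensors;s=sensors.read_state();print(s['joint_positions'].round(3),s['time'])"
```

```text
time: 3.85
ee_pos: [0.4522, -0.0834, 0.5951]
eef_rot: [0.217, 0.976, 0.001, 0.012]
ft_force: [-0.1, 0.1, -0.3]
width: 0.0871
grip_force: 0.0
[-0.667  0.025  0.79   1.042 -0.019  2.058  1.248] 3.85
time: 4.6
ee_pos: [0.4424, -0.0822, 0.6572]
eef_rot: [0.215, 0.973, 0.01, 0.082]
ft_force: [-0.5, -0.2, 0.2]
width: 0.087
grip_force: 0.0
[-0.05  -0.006  0.129  0.924  0.004  2.058  1.217] 4.6
```

The tool does tilt at the joint-6 limit. I'll carry on until it reaches about 35°.

```bash
cat > st.py <<'E'
from bench import sensors
from scipy.spatial.transform import Rotation as R
import numpy as np
s=sensors.read_state();M=R.from_quat(s['eef_rot']).as_matrix()
print(s['joint_positions'].round(3),s['time'],"pos",s['ee_pos'].round(4));print("tool x,y,z rows",M.T.round(3).tolist(),"tilt",np.degrees(np.arccos(-M[2,2])).round(1),"az",np.degrees(np.arctan2(M[1,2],M[0,2])).round(1))
E
python3 -m crank '[[[0,0,-1],0],[[0,0,-1],0],[[0,0,-1],0],[[0,0,-1],0],[[0,0,-1],0],[[0,0,-1],0],[[0,0,-1],0],[[0,0,-1],0]]' ;python3 st.py
```

```text
time: 5.6
ee_pos: [0.3926, -0.0771, 0.7398]
eef_rot: [0.214, 0.961, 0.019, 0.174]
ft_force: [-0.0, 0.3, -0.6]
width: 0.0874
grip_force: 0.0
[ 0.872 -0.096 -0.629  0.809 -0.112  2.058  1.298] 5.6 pos [ 0.3926 -0.0771  0.7398]
tool x,y,z rows [[-0.848, 0.418, -0.326], [0.405, 0.908, 0.11], [0.342, -0.038, -0.939]] tilt 20.1 az -6.4
```

```bash
python3 -m crank '[[[-0.1,-0.3,-1],0],[[-0.1,-0.3,-1],0],[[-0.1,-0.3,-1],0],[[-0.1,-0.3,-1],0],[[-0.1,-0.3,-1],0],[[-0.1,-0.3,-1],0]]' ;python3 st.py;  python3 -m crank '[[[-0.1,-0.3,-1],0],[[-0.1,-0.3,-1],0],[[-0.1,-0.3,-1],0],[[-0.1,-0.3,-1],0]]' ;python3 st.py
```

```text
time: 6.35
ee_pos: [0.3351, -0.1243, 0.7944]
eef_rot: [0.211, 0.947, 0.018, 0.242]
ft_force: [-0.1, 0.7, -0.2]
width: 0.087
grip_force: 0.0
[ 0.476 -0.176 -0.101  0.775 -0.141  2.058  1.407] 6.35 pos [ 0.3351 -0.1243  0.7944]
tool x,y,z rows [[-0.793, 0.409, -0.451], [0.391, 0.91, 0.137], [0.466, -0.068, -0.882]] tilt 28.1 az -8.3
time: 6.85
ee_pos: [0.2898, -0.1522, 0.8265]
eef_rot: [0.211, 0.934, 0.014, 0.287]
ft_force: [-0.3, 0.2, -0.1]
width: 0.0871
grip_force: 0.0
[ 0.355 -0.232  0.094  0.747 -0.148  2.058  1.473] 6.85 pos [ 0.2898 -0.1522  0.8265]
tool x,y,z rows [[-0.747, 0.402, -0.53], [0.386, 0.911, 0.147], [0.542, -0.095, -0.835]] tilt 33.4 az -9.9
```

```bash
python3 -m crank '[[[-0.1,-0.1,-1],0],[[0,0,0],0]]' >/dev/null;  cat > tgt.py <<'E'
import sys
from geo import *
from scipy.spatial.transform import Rotation as R
from bench import sensors
s=sensors.read_state();M=R.from_quat(s['eef_rot']).as_matrix();t=s['ee_pos']
np.set_printoptions(precision=4,suppress=True)
a=np.radians(-9.5);F=np.array([np.cos(a),np.sin(a),0]);Y=np.array([-F[1],F[0],0]);c,q=np.cos(np.radians(35)),np.sin(np.radians(35));Z=np.array([0,0,1.])
N=-q*F+c*Z;X=c*F+q*Z;P0=np.array([.6448,-.1817,.105]);W=np.array([X,Y,N])
p=W@(t-P0);print("t",s['time'],"TCP panel XYN mm",p*1e3,"F",W@s['ft_force'],"w",s['width'],"g",s['grip_force'])
print("tool x,y,z in panel:",(W@M).T.round(3).tolist())
yt=(W@M)[:,1];print("turn deg to tool y = +Y:",np.degrees(np.arctan2(-(W@M)[1,0],yt[1])).round(2))
if len(sys.argv)>1:
    g=np.array(eval(sys.argv[1]))/1e3;print("shift in tool units (3cm):",M.T@(W.T@(g-p))/.03)
E
python3 st.py; python3 tgt.py [-9,82,180]
```

```text
[ 0.347 -0.246  0.111  0.736 -0.15   2.058  1.478] 7.1 pos [ 0.2796 -0.1529  0.8354]
tool x,y,z rows [[-0.733, 0.399, -0.551], [0.385, 0.911, 0.149], [0.561, -0.103, -0.821]] tilt 34.8 az -10.4
t 7.1 TCP panel XYN mm [119.981  -31.8977 807.6834] F [-0.1608  0.6413 -0.8787] w 0.08705639007956643 g 0.0
tool x,y,z in panel: [[-0.962, 0.273, 0.001], [0.273, 0.962, -0.01], [-0.004, -0.009, -1.0]]
turn deg to tool y = +Y: -15.83
shift in tool units (3cm): [ 5.1443  2.679  20.905 ]
```

Tool is now along the panel normal. Next I'll turn it square and come down above the tab.

```bash
python3 -m crank '[[[0,0,0.6],-0.99],[[0,0,0.6],-0.99],[[0.3,0.2,1],0],[[0.3,0.2,1],0],[[0.3,0.2,1],0],[[0.3,0.2,1],0],[[0.3,0.2,1],0],[[0.3,0.2,1],0],[[0.3,0.2,1],0]]' >/dev/null; python3 tgt.py [-9,82,180]; python3 st.py
```

```text
t 8.225 TCP panel XYN mm [ 66.0575   4.5944 568.2913] F [ 0.8615 -0.1974  0.1225] w 0.0869480100308666 g 0.0
tool x,y,z in panel: [[-1.0, -0.001, 0.016], [-0.001, 1.0, -0.007], [-0.016, -0.007, -1.0]]
turn deg to tool y = +Y: 0.06
shift in tool units (3cm): [ 2.2962  2.6744 12.962 ]
[ 0.599 -0.499 -0.14   1.538 -0.222  1.518  1.805] 8.225 pos [ 0.3774 -0.1323  0.6084]
tool x,y,z rows [[-0.817, 0.136, -0.561], [0.168, 0.986, -0.006], [0.552, -0.1, -0.828]] tilt 34.1 az -10.2
```

```bash
python3 -m crank '[[[0.2,0.25,1],0],[[0.2,0.25,1],0],[[0.2,0.25,1],0],[[0.2,0.25,1],0],[[0.2,0.25,1],0],[[0.2,0.25,1],0],[[0.2,0.25,1],0],[[0.2,0.25,1],0],[[0.2,0.25,1],0],[[0.2,0.25,1],0],[[0.2,0.2,1],0],[[0,0,0],0]]' >/dev/null; python3 tgt.py [-9,82,140]; python3 st.py; python3 - <<'E'
from bench import vision
import cv2
a=vision.camera("scene")[120:330,260:470,::-1];cv2.imwrite("pics/a1.png",cv2.resize(a,None,fx=2.8,fy=2.8,interpolation=cv2.INTER_CUBIC))
E
```

```text
t 9.725 TCP panel XYN mm [ -2.0688  82.7076 237.1646] F [-0.1512 -0.4567  0.6333] w 0.08706542676612518 g 0.0
tool x,y,z in panel: [[-1.0, -0.003, 0.028], [-0.003, 1.0, -0.004], [-0.028, -0.004, -1.0]]
turn deg to tool y = +Y: 0.15
shift in tool units (3cm): [ 0.1406 -0.0115  3.2441]
[ 0.467 -0.336 -0.368  2.077 -0.097  0.798  1.536] 9.725 pos [ 0.5226 -0.0774  0.2981]
tool x,y,z rows [[-0.824, 0.135, -0.55], [0.165, 0.986, -0.004], [0.542, -0.094, -0.835]] tilt 33.4 az -9.9
```

View pics/a1.png

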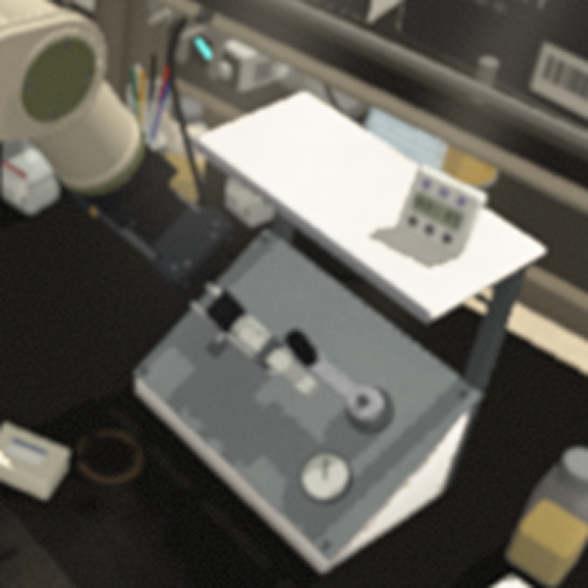

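The picture shows the gripper at about (180,240), leaning in line with the tab at (225,310), clear of the hood. I'll descend in two stages.

```bash
python3 -m crank '[[[0.03,0,0.7],0],[[0.03,0,0.7],0],[[0.03,0,0.7],0],[[0.03,0,0.7],0],[[0,0,0.6],0],[[0,0,0],0]]' >/dev/null; python3 tgt.py [-9,82,55]; python3 -m crank '[[[0,0,0.7],0],[[0,0,0.7],0],[[0,0,0.6],0],[[0,0,0.6],0],[[0,0,0],0]]' |grep force; python3 tgt.py [-9,82,55]; python3 - <<'E'
from bench import vision
import cv2
a=vision.camera("scene")[170:300,290:440,::-1];cv2.imwrite("pics/a2.png",cv2.resize(a,None,fx=4,fy=4,interpolation=cv2.INTER_CUBIC))
E
```

```text
t 10.525 TCP panel XYN mm [ -4.9533  81.329  137.485 ] F [ 0.0694 -0.3514  0.3751] w 0.08686280630492264 g 0.0
tool x,y,z in panel: [[-1.0, -0.001, 0.023], [-0.001, 1.0, -0.004], [-0.023, -0.004, -1.0]]
turn deg to tool y = +Y: 0.07
shift in tool units (3cm): [0.0718 0.0346 2.7517]
ft_force: [-0.0, -0.5, -1.5]
grip_force: 0.0
t 11.15 TCP panel XYN mm [-6.4877 80.9894 59.7364] F [-0.8    -0.5231 -1.2531] w 0.08675586559680104 g 0.0
tool x,y,z in panel: [[-1.0, -0.001, 0.023], [-0.002, 1.0, -0.005], [-0.023, -0.005, -1.0]]
turn deg to tool y = +Y: 0.08
shift in tool units (3cm): [0.0801 0.0346 0.1596]
```

View pics/a2.png

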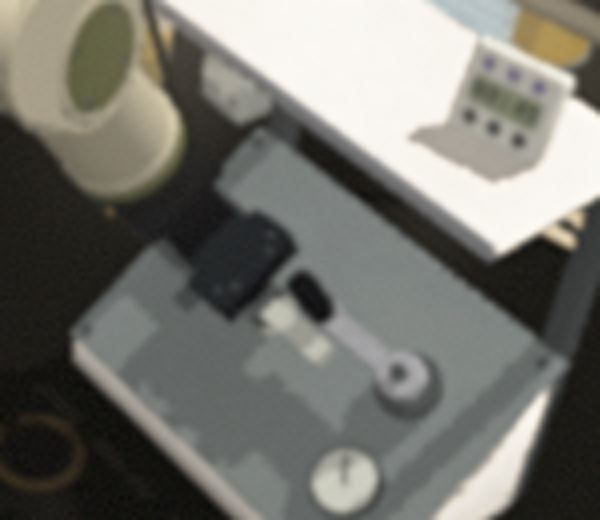

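The gripper covers the tab at about (240,260), with the post clear at (310,295). Closing on the tab.

```bash
python3 -m crank '[[[0,0,0.1],0],[[0,0,0],0],[[0,0,0],0],[[0,0,0],0],[[0,0,0],0],[[0,0,0],0],[[0,0,0],0],[[0,0,0],0]]' 0 30 >/dev/null; python3 tgt.py [-9,142,56]
```

```text
t 12.2 TCP panel XYN mm [-6.7801 81.7132 56.422 ] F [-0.3151  1.9506 -0.884 ] w 0.021228714490310094 g 29.99896913766861
tool x,y,z in panel: [[-1.0, -0.002, 0.022], [-0.002, 1.0, -0.004], [-0.022, -0.004, -1.0]]
turn deg to tool y = +Y: 0.11
shift in tool units (3cm): [0.0697 2.0097 0.008 ]
```

```bash
python3 -m crank '[[[0,0.3,0],0],[[0,0.3,0],0],[[0,0.3,0],0],[[0,0.3,0],0],[[0,0.3,0],0],[[0,0.2,0],0],[[0,0.2,0],0],[[0,0,0],0]]' >/dev/null; python3 tgt.py; python3 -m crank '[[[0,0.1,0],0],[[0,0.1,0],0],[[0,0,0],0]]' >/dev/null; python3 tgt.py
```

```text
t 13.2 TCP panel XYN mm [ -6.9077 135.1409  56.2564] F [ -0.9537 -10.081    9.5625] w 0.021200451133348466 g 30.03566086292267
tool x,y,z in panel: [[-1.0, 0.0, 0.023], [0.0, 1.0, -0.009], [-0.023, -0.009, -1.0]]
turn deg to tool y = +Y: -0.02
t 13.575 TCP panel XYN mm [ -6.9102 135.4478  56.0973] F [  0.1406 -26.4374  13.7651] w 0.021182114086781 g 30.08713960647583
tool x,y,z in panel: [[-1.0, 0.004, 0.024], [0.004, 1.0, -0.016], [-0.024, -0.016, -1.0]]
turn deg to tool y = +Y: -0.24
```

The bar stopped hard after 54 mm. The picture suggested it started a few mm out, so this is probably the stop. I'll release, lift and check.

```bash
python3 -m crank '[[[0,0,0],0],[[0,0,0],0],[[0,0,0],0],[[0,0,0],0],[[0,0,-0.6],0],[[0,0,-1],0],[[0,0,-1],0],[[0,0,-1],0],[[0,0,-1],0],[[0,0,-1],0],[[0,0,0],0]]' 1 >/dev/null; python3 tgt.py; python3 - <<'E'
from bench import vision
import cv2
for n in("scene","top"): cv2.imwrite(f"pics/{n}3.png",vision.camera(n)[:,:,::-1])
a=cv2.imread("pics/scene3.png")[150:325,295:465];cv2.imwrite("pics/a3.png",cv2.resize(a,None,fx=3.4,fy=3.4,interpolation=cv2.INTER_CUBIC))
E
```

```text
t 14.95 TCP panel XYN mm [ -1.5164 145.9217 225.9059] F [-0.8427 -0.3344 -0.4529] w 0.08673584149209826 g 0.0
tool x,y,z in panel: [[-1.0, -0.003, 0.018], [-0.003, 1.0, -0.004], [-0.018, -0.004, -1.0]]
turn deg to tool y = +Y: 0.16
```

View pics/a3.png

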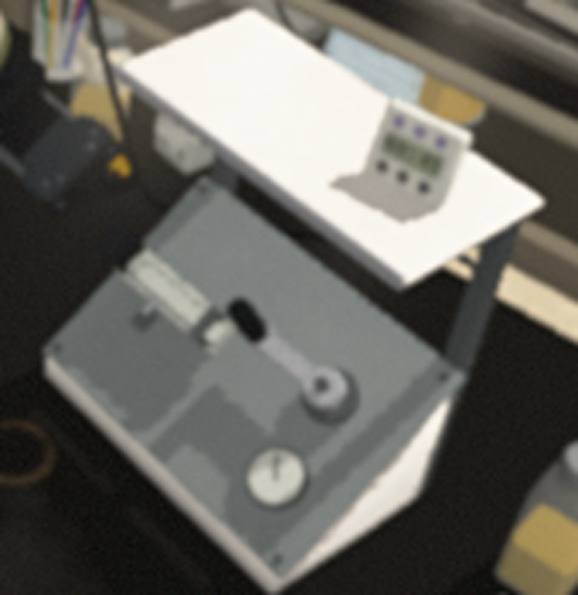

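Lever is still closed with its post at (247,320). The bar's right end has moved from about (258,368) to (222,338), and the tab now sits off the panel edge against the dark background near (125,245). I'll check both numerically.

```bash
python3 - <<'E'
from geo import *
a=np.radians(-9.5);F=np.array([np.cos(a),np.sin(a),0]);Y=np.array([-F[1],F[0],0]);c,q=np.cos(np.radians(35)),np.sin(np.radians(35));Z=np.array([0,0,1.])
N=-q*F+c*Z;X=c*F+q*Z;P0=np.array([.6448,-.1817,.105])
for n,uv,h in(("scene",sc(258,368),.02),("scene",sc(224,340),.02)):
  p=plane(n,uv,N,N@P0+h);print((X@(p-P0)*1e3).round(1),(Y@(p-P0)*1e3).round(1))
for n,w in(("scene",(280,185,350,240)),("top",(285,150,340,205))):
  a=cv2.imread(f"pics/{n}3.png");x0,y0,x1,y1=w;a=np.clip(a[y0:y1,x0:x1].astype(float)*3,0,255).astype(np.uint8)
  cv2.imwrite(f"pics/{n}b.png",cv2.resize(a,(400,int(400*(y1-y0)/(x1-x0))),interpolation=cv2.INTER_CUBIC))
a,b=cv2.imread("pics/sceneb.png"),cv2.imread("pics/topb.png");h=min(a.shape[0],b.shape[0]);cv2.imwrite("pics/b.png",np.hstack([a[:h],b[:h]]))
E
```

```text
-7.7 -24.0
-8.5 19.9
```

View pics/b.png

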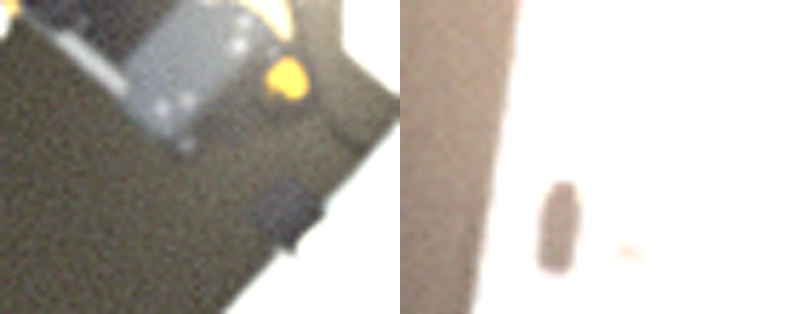

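```bash
python3 - <<'E'
from geo import *
a=np.radians(-9.5);F=np.array([np.cos(a),np.sin(a),0]);Y=np.array([-F[1],F[0],0]);c,q=np.cos(np.radians(35)),np.sin(np.radians(35));Z=np.array([0,0,1.])
N=-q*F+c*Z;X=c*F+q*Z;P0=np.array([.6448,-.1817,.105])
B=np.array([X,Y,N])
print("tri before",B@(tri(sc(153,271),tc(182,265))-P0)*1e3,"after",B@(tri((330.2,222.3),(306.7,181.3))-P0)*1e3)
for k,(w) in {"0":(303,170,345,195),"3":(300,168,345,195)}.items():
  a=cv2.imread(f"pics/top{k}.png").max(2)
  x0,y0,x1,y1=w;m=(a[y0:y1,x0:x1]<62).astype(np.uint8);n,_,st,ce=cv2.connectedComponentsWithStats(m)
  for i in range(1,n):
    if st[i,4]>8:
      u=ce[i]+[x0,y0];p=plane("top",u,N,N@P0+.085);print(k,st[i],u.round(1),(B@(p-P0)*1e3).round(1))
E
```

```text
tri before [-7.8866821  87.75454661 85.65573756] after [-11.11270272 133.89995751  82.23149828]
```

Camera puts the tab at Y≈134, where the gripper met a hard 26 N stop, far above the 8 N detent. With the post at Y≈-9, home would be ≈136, so the bar is home. On to the post.

```bash
python3 -m crank '[[[-0.1,-0.85,0],0],[[-0.1,-0.85,0],0],[[-0.1,-0.85,0],0],[[-0.1,-0.85,0],0],[[-0.1,-0.9,0],0],[[-0.1,-0.9,0],0],[[0,0,0.8],0],[[0,0,0.8],0],[[0,0,0],0]]' >/dev/null; python3 tgt.py [15.5,-9,56]; python3 st.py
```

```text
t 16.175 TCP panel XYN mm [ 11.3945 -10.8516 173.8478] F [0.08   0.229  0.1285] w 0.08731420666018014 g 0.0
tool x,y,z in panel: [[-1.0, -0.002, 0.028], [-0.002, 1.0, -0.003], [-0.028, -0.003, -1.0]]
turn deg to tool y = +Y: 0.09
shift in tool units (3cm): [-0.2455  0.0748  3.9227]
[ 0.399 -0.167 -0.123  2.055 -0.12   0.675  1.748] 16.175 pos [ 0.5539 -0.1775  0.2539]
tool x,y,z rows [[-0.824, 0.136, -0.551], [0.166, 0.986, -0.004], [0.543, -0.094, -0.835]] tilt 33.4 az -9.9
```

```bash
python3 -m crank '[[[-0.05,0,0.8],0],[[-0.05,0,0.8],0],[[-0.05,0.07,0.8],0],[[-0.05,0,0.8],0],[[-0.05,0,0.6],0],[[0,0,0],0]]' >/dev/null; python3 tgt.py [15.5,-9,56]; python3 - <<'E'
from bench import vision
import cv2
a=vision.camera("scene")[170:300,290:440,::-1];cv2.imwrite("pics/a4.png",cv2.resize(a,None,fx=4,fy=4,interpolation=cv2.INTER_CUBIC))
E
```

```text
t 16.925 TCP panel XYN mm [17.9783 -9.2867 61.4933] F [-0.9707 -0.3096 -0.4125] w 0.08719198243035774 g 0.0
tool x,y,z in panel: [[-1.0, -0.002, 0.024], [-0.002, 1.0, -0.004], [-0.024, -0.004, -1.0]]
turn deg to tool y = +Y: 0.1
shift in tool units (3cm): [0.0781 0.0104 0.185 ]
```

View pics/a4.png

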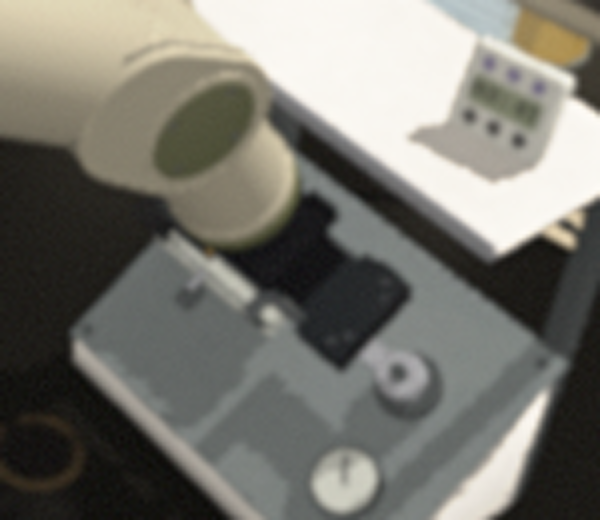

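The gripper straddles the post (body at about (350,310)) and the pivot hub at (405,375) is clear. Closing.

```bash
python3 -m crank '[[[0.05,0,0.15],0],[[0,0,0],0],[[0,0,0],0],[[0,0,0],0],[[0,0,0],0],[[0,0,0],0],[[0,0,0],0],[[0,0,0],0]]' 0 25 >/dev/null; python3 tgt.py
```

```text
t 17.975 TCP panel XYN mm [ 17.4031 -10.0919  57.7826] F [-0.     -2.4304 -0.0893] w 0.023401746702124294 g 25.014467895962298
tool x,y,z in panel: [[-1.0, -0.001, 0.022], [-0.001, 1.0, -0.005], [-0.022, -0.005, -1.0]]
turn deg to tool y = +Y: 0.07
```

```bash
python3 -m crank '[[[0.28,-0.015,0],-0.375],[[0.28,-0.03,0],-0.375],[[0.275,-0.045,0],-0.375],[[0.27,-0.06,0],-0.375],[[0.27,-0.07,0],-0.375],[[0,0,0],0]]' >/dev/null; python3 tgt.py; python3 st.py
```

```text
t 18.725 TCP panel XYN mm [-22.3173 -20.3421  58.4107] F [  4.0781  -0.9868 -11.4126] w 0.023866381032977925 g 24.99648230150342
tool x,y,z in panel: [[-0.965, -0.262, 0.021], [-0.262, 0.965, 0.001], [-0.021, -0.004, -1.0]]
turn deg to tool y = +Y: 15.19
[ 0.432  0.051 -0.16   2.112 -0.125  0.394  2.044] 18.725 pos [ 0.5904 -0.1932  0.14  ]
tool x,y,z rows [[-0.835, -0.126, -0.536], [-0.053, 0.987, -0.149], [0.548, -0.096, -0.831]] tilt 33.8 az -9.9
```

```bash
python3 -m crank '[[[0.265,-0.085,0.02],-0.375],[[0.26,-0.1,0.02],-0.375],[[0.255,-0.115,0.02],-0.375],[[0.25,-0.125,0.02],-0.375],[[0.24,-0.14,0.01],-0.375],[[0.235,-0.15,0],-0.375],[[0,0,0],0]]' >/dev/null; python3 tgt.py; python3 st.py
```

```text
t 19.6 TCP panel XYN mm [-57.1709 -55.5949  57.2975] F [-9.1794  6.9842 24.6671] w 0.023561545880013364 g 24.995017647743225
tool x,y,z in panel: [[-0.836, -0.548, 0.022], [-0.548, 0.837, 0.012], [-0.025, -0.002, -1.0]]
turn deg to tool y = +Y: 33.21
[ 0.538  0.047 -0.17   2.167 -0.29   0.366  2.595] 19.6 pos [ 0.557  -0.2234  0.1191]
tool x,y,z rows [[-0.779, -0.425, -0.462], [-0.311, 0.9, -0.304], [0.545, -0.093, -0.833]] tilt 33.6 az -9.7
```

```bash
python3 -m crank '[[[0.135,-0.1,-0.04],0],[[0.135,-0.1,-0.03],0],[[0,0,0],0]]' >/dev/null; python3 tgt.py; python3 -m crank '[[[0.1,-0.07,0],0],[[0.05,-0.04,0],0],[[0,0,0],0]]' >/dev/null; python3 tgt.py
```

```text
t 19.975 TCP panel XYN mm [-61.2741 -63.692   58.1641] F [-0.7531 11.7109 -9.576 ] w 0.02350485132209141 g 25.030340059893206
tool x,y,z in panel: [[-0.837, -0.547, 0.022], [-0.546, 0.837, 0.014], [-0.026, 0.0, -1.0]]
turn deg to tool y = +Y: 33.14
t 20.35 TCP panel XYN mm [-61.3975 -64.0145  58.0805] F [ 2.0126 25.1759 -5.0247] w 0.02352633598606324 g 25.07697613182245
tool x,y,z in panel: [[-0.834, -0.551, 0.018], [-0.551, 0.835, 0.018], [-0.025, 0.005, -1.0]]
turn deg to tool y = +Y: 33.43
```

Hard stop at 25 N and ≈70°, so the lever is open. Releasing and backing out.

```bash
python3 -m crank '[[[0,0,0],0],[[0,0,0],0],[[0,0,0],0],[[0,0,0],0],[[0,0,-0.5],0],[[0,0,-0.8],0],[[0,0,-1],0],[[0,0,-1],0],[[0,0,-1],0],[[0,0,-1],0],[[0,0,-1],0],[[0,0,0],0]]' 0.65 >/dev/null; python3 tgt.py;  python3 -m crank '[[[0.5,0.8,-1],0],[[0.5,0.8,-1],0],[[0.5,0.8,-1],0],[[0.5,0.8,-1],0],[[0,0,0],0]]' >/dev/null; python3 tgt.py; python3 - <<'E'
from bench import vision
import cv2
a=vision.camera("scene")[150:325,290:465,::-1];cv2.imwrite("pics/a5.png",cv2.resize(a,None,fx=3.4,fy=3.4,interpolation=cv2.INTER_CUBIC))
E
```

```text
t 21.85 TCP panel XYN mm [-68.2083 -75.7911 152.3967] F [ 1.2412  0.1293 -0.1834] w 0.05640357240459138 g 0.0
tool x,y,z in panel: [[-0.825, -0.561, 0.064], [-0.562, 0.827, 0.001], [-0.053, -0.035, -0.998]]
turn deg to tool y = +Y: 34.18
t 22.475 TCP panel XYN mm [-139.7852  -41.6312  241.6958] F [ 1.2891 -0.3977  0.527 ] w 0.05678659150189323 g 0.0
tool x,y,z in panel: [[-0.825, -0.558, 0.084], [-0.558, 0.829, 0.029], [-0.086, -0.023, -0.996]]
turn deg to tool y = +Y: 33.94
```

View pics/a5.png

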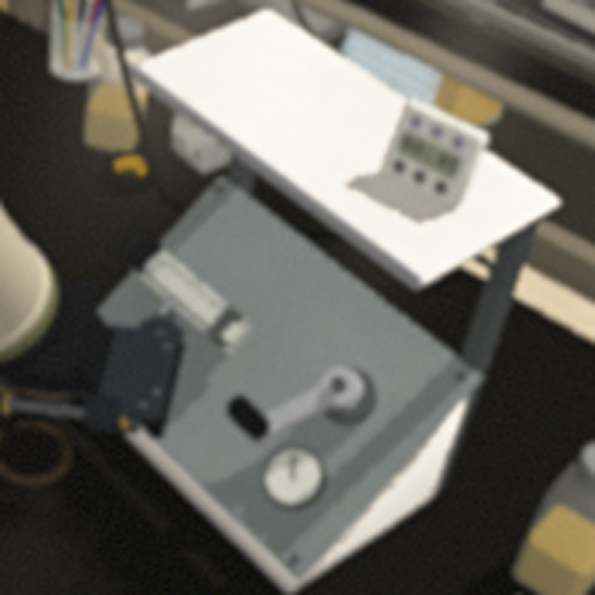

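The lever now points down the slope, with its post at (248,418). The lock bar is still out at (195,300) and the gripper is clear.

```bash
python3 -c "
from bench import r;print(r.close_job())"
```

```text
the job is handed in; nothing more can be done
None
```

The valve is open and the job is handed in (about 22.5 s on the robot clock): the lock bar was slid left past the click to a hard stop and left out, then the lever was swung down to its stop and released. I saw no contact with the other bench items, but took no final picture of them.

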